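# Open the latched hatch of a sloping-front sample box

## Robot

A 6-joint arm with a two-finger parallel gripper is mounted at the origin on a cart in front of the work surface, level with it; the furniture and walls round the work are solid. World frame = base frame: x ahead of the robot, y to its left, z up, the work surface at z = 0. Lengths are in m, angles in rad, forces in N, time in s.
With the tool pointing down it reaches from about 0.35 to 0.975 m from the base axis. Payload 7.1 kg.
Tool frame: the origin (TCP) lies between the finger pads; the fingertips stand 14 mm ahead of it and the grasp point (between the pads) lies 5 mm behind it; z points along the fingers, y is the direction in which the jaws open and shut (so a half turn about z gives the same grasp; the last joint's range is limited). The gripper opens to 88 mm and grips with 3 to 60 N. Pads are 20 mm wide; open, the fingers measure 115 mm over their backs; the gripper's body (75 mm by 178 mm) begins 61 mm behind the grasp point.
Start: joints at [1.289, 0.423, 1.63, -0, 1.089, -0.019], TCP at [0.162, 0.604, 0.237] pointing down, gripper open.
Joint ranges: [-3, 3], [-0.9, 2.11], [0.09, 2.58], [-1.31, 4.45], [0.11, 2.69], [-2.54, 2.54]. Speed limits (rad/s): [2.39, 2.39, 3.01, 3.14, 3.14, 3.14].

## Interface

Orientations are given as a unit quaternion [w, x, y, z].
In Python, from cell import bot, camera, sign_off gives the robot as it stands.
- The arm moves only by the tool carry_out, never from a script. Its argument "motion" is a list that holds one entry, the list of rows, each a list of 7 numbers: the turn, a rotation vector about the tool's x, y, z in degrees, then the shift along the tool's x, y, z in cm, then the finger opening in cm, from 0 to 8.78. A call has 1 to 20 rows; each row shifts and turns the commanded pose from where the row before left it, along the tool's axes as they then stand; what a row does not reach is not made up. A row lasts 1/8 s, in which the tool goes at most 62.5 mm and 10.7 degrees, less where a joint would pass 70% of its speed; a pose out of reach is approached as far as the arm can. A call is refused whole if a number of a shift passes 6.25 or a number of a turn 10.7, either way. A call with a gripper value outside its range is refused whole. The fingers move at their own pace and stop on an object; "newtons" is the grip in N (left out, the last holds). Time passes only in rows, so rows that do not move let the fingers close. It gives the time, the measured TCP pose, the force and the opening at its end, in the units of the state.
- bot.get_state(): the state, without advancing time (a new reading comes with each control period).
- camera(name): name is "scene" or "top"; returns a dict with "color" (400x640x3 uint8, red, green, blue), "depth" (400x640 float32, m along the optical axis (not along the pixel's ray), 0 where there is no reading), "K" (3x3 intrinsics, pixels), "world_from_camera" (4x4, takes a point from camera to world coordinates). Camera axes: x right, y down, z forward; pixel columns grow to the right and rows downward; lengths in m; the calibration is good to about 2 mm. A picture is of the moment at which its call begins.
- sign_off(): hands the job in, once; it reports no verdict.
The state is a dict: "t": time; "qpos": joint angles; "qvel": joint speeds; "tau": joint torques, N m; "position": TCP position; "orientation": TCP orientation; "contact_force": force on the tool from outside, world axes, zero at the start; "torque": the same for the moment, N m; "gripper_width": finger opening in m.
Only numpy, scipy, OpenCV 4.12 (cv2) and the standard library are available. Lean on these libraries where they do the work, as an engineer would, in place of code of your own. Each camera call takes 0.05 s, during which the arm holds its last target. There are 200 camera calls.

## Task

Open the sample box on the worktop: press the round release button so that the T-handle above it pops out, turn the handle anticlockwise as far as it goes to unlatch, then slide the hatch by the handle fully open (to the right, as seen facing the box's sloping front) and let go. Leave the loose things round the box standing where they are.

Things in the scene. Friction and masses are not known exactly. Their poses are not given: they have to be found in the camera images.
- sample_box: white box fixed on the worktop, turned so that its front looks roughly to the robot's left (+y). In its own frame 220 mm deep (x), 340 wide (y), 50 high in front, 177 at the back; its top slopes up from front to back, the normal 30 degrees from vertical. Origin: centre of the underside; x front to back, z up. Guide rails 26 mm high at the face's two long edges.
- hatch (a joint): slide of the grey hatch plate (196 mm up the slope by 156 mm wide, 8 mm thick) along the rails, in m: 0 shut, 0.13 fully open at its stop, moving along the box's -y (to the right as seen facing the box's front). About 3 N of friction; stays where it is left. Barred until the handle is turned about 1.0 rad.
- release_button (a joint): travel of the release button into the hatch, in m: 0 out, 0.006 fully in; spring loaded, needs about 5 N; the handle is let go at about 0.0037.
- button_top (a point): centre of the top of the grey round release button (28 mm diameter, standing 14 mm out of the hatch plate), 78 mm below the handle's axis along the slope. Its axes: x up the slope, y along the box's y (against the hatch's opening), z outward along the face's normal, which is also the line of the button's travel.
- handle_pop (a joint): how far the T-handle has sprung out along the face's normal, in m: 0 stowed and caught, 0.026 fully out, where a weak spring (2 N) and the catch hold it.
- bar_top (a point): middle of the outer face of the dark T-handle bar, on its shaft's axis. Bar 90 mm along this point's y, 16 wide (x), 16 thick; 16 mm shaft below. z: outward normal, the turning axis; x, y turn with it. 20 mm above the hatch plate when stowed, 46 popped out. Stowed, the bar lies along the box's y between two ribs 11 mm high, 10 to 18 mm from its middle line.
- handle_turn (a joint): angle of the T-handle in rad, growing anticlockwise as seen from outside: 0 latched (bar lies along the box's y), 1.4 at its stop (bar stands nearly up the slope). It can turn only when popped out; friction 0.1 N m, stays where it is left.
- beaker: loose glass beaker with a pale filling, 80 mm across, 98 mm high, behind the box; leave it alone. Origin: centre of the underside.
- tall_bottle: loose brown bottle with black cap, 66 mm across, 150 mm high, before the box's front left corner (the one farther from the robot); leave it alone. Origin: centre of the underside.
- timer: loose small white timer, 66x62x18 mm, in front of the box; leave it alone. Origin: centre of the underside.
- crucible: loose white crucible, 50 mm across, 37 mm high, in front of the box; leave it alone. Origin: centre of the underside.

How it is judged:
By the outcome, as a careful person would: the job done as asked, in the order asked, and still so for the second after the job is handed in, with the robot touching nothing.
It also fails if it takes over 50 s, if anything falls off the work surface, if the arm or the gripper's body presses on something with over 40 N, if the wrist force passes 120 N, or if a joint passes its speed limit or range.

## Working session

There is one attempt and no reset: what is moved stays moved. The work goes in short steps, Python scripts to look and compute and a tool call to move; the robot and the scene stay as the last step left them, time stands still between calls to the robot, and variables do not carry over. Pictures are saved under pics/ and viewed, about 8 in all and at most 12, crops included, and the job is handed in when it is done.

Besides the shell and the picture viewer there is one more tool, called after "Call:" as name([rows], argument=value, ...), one row to a line, values as JSON. carry_out: Moves the arm, as the interface text tells. Its arguments: {"type":"object","properties":{"motion":{"type":"array"},"newtons":{"type":"number"}},"required":["motion"]}

```bash
mkdir -p pics; ls; python3 - <<'E'
from cell import bot,camera
import cv2,numpy as np
for n in("scene","top"):
    c=camera(n);np.savez(f"{n}0.npz",**c);cv2.imwrite(f"pics/{n}0.png",c["color"][...,::-1]);print(n,c["K"].round(1).tolist(),c["world_from_camera"].round(3).tolist(),(c["depth"]>0).mean())
print(bot.get_state())
E
```

```text
pics
scene [[371.6, 0.0, 312.6], [0.0, 371.6, 197.0], [0.0, 0.0, 1.0]] [[0.734, -0.525, 0.432, 0.208], [-0.68, -0.56, 0.473, -0.457], [-0.006, -0.641, -0.768, 0.782], [0.0, 0.0, 0.0, 1.0]] 0.9958046875
top [[511.3, 0.0, 322.9], [0.0, 511.3, 197.1], [0.0, 0.0, 1.0]] [[0.003, -0.989, 0.147, 0.385], [-1.0, -0.004, -0.007, -0.065], [0.008, -0.147, -0.989, 1.268], [0.0, 0.0, 0.0, 1.0]] 0.996
{'t': 0.1, 'qpos': array([ 1.28895385e+00,  4.23755440e-01,  1.63058600e+00, -7.82908620e-06,
        1.08862508e+00, -1.90011286e-02]), 'qvel': array([-7.13708141e-04, -2.61279923e-03, -4.15484657e-04, -1.36505603e-05,
        6.57544962e-04, -1.20273679e-03]), 'tau': array([-2.43609811e-04, -5.45613205e+01, -2.74324232e+01,  6.45122747e-02,
        1.88277400e-02, -5.29685394e-05]), 'position': array([0.1622358 , 0.60308182, 0.23599587]), 'orientation': array([-9.95128660e-05,  1.31040864e-01,  9.91376730e-01, -6.79697281e-04]), 'contact_force': array([-0.49575888, -0.3399826 , -0.33924909]), 'torque': array([-0.01070443, -0.00649481, -0.01755143]), 'gripper_width': 0.08806404275770831}
```

View pics/scene0.png

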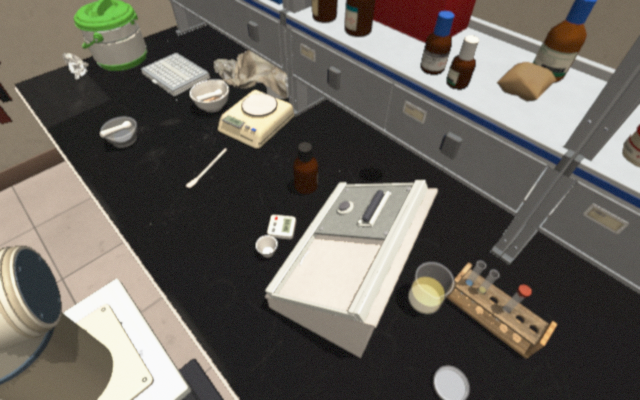

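View pics/top0.png

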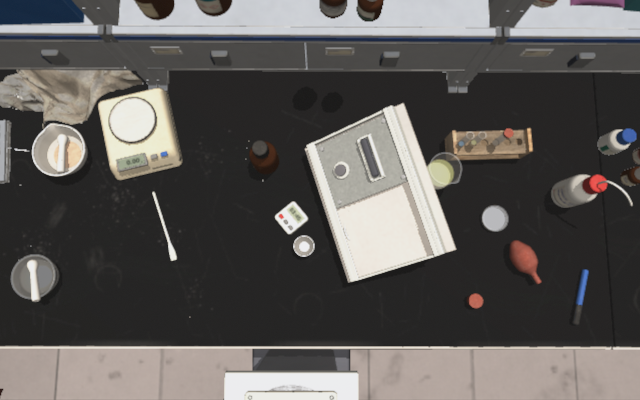

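The top view shows the button at about (341,170) and the bar centred near (371,158). The hatch plate runs from (310,150) to (420,190). Next I measure them.

```bash
cat > h.py <<'E'
import numpy as np,cv2
def pts(c):
    v,u=np.mgrid[:400,:640];d=c["depth"];K=c["K"];T=c["world_from_camera"]
    p=np.stack([(u-K[0,2])/K[0,0]*d,(v-K[1,2])/K[1,1]*d,d],-1)
    return p@T[:3,:3].T+T[:3,3]
def plane(P):
    for _ in range(4):
        m=P.mean(0);n=np.linalg.svd(P-m)[2][2];n*=np.sign(n[2]);e=(P-m)@n;k=abs(e)<max(2*np.median(abs(e)),.0015);P=P[k]
    return m,n,e.std()
E
python3 - <<'E'
from h import *
c=dict(np.load("top0.npz"));P=pts(c)
M=np.zeros((400,640),np.uint8)
cv2.fillPoly(M,[np.array([[318,155],[345,140],[370,205],[343,212]])],1) 
m0,n,s=plane(P[M>0]);print("plate",m0,n,s)
bx=-np.r_[n[:2],0];bx/=np.linalg.norm(bx);print("tilt",np.degrees(np.arccos(n[2])),"bx",bx,np.degrees(np.arctan2(bx[1],bx[0])))
H=np.zeros((400,640),np.uint8);cv2.fillPoly(H,[np.array([[310,150],[372,125],[408,185],[345,212]])],1)
dark=((c["color"].max(-1)<90)&(H>0)).astype(np.uint8)
nn,l,st,ce=cv2.connectedComponentsWithStats(dark);print(st,ce)
h=(P-m0)@n
i=1+st[1:,4].argmax();k=l==i;print("bar",P[k].mean(0),h[k].mean(),cv2.minAreaRect(np.argwhere(k)[:,::-1].astype(np.float32)))
b=(h>.010)&(h<.018)&(H>0);Q=np.zeros_like(H);cv2.circle(Q,(341,170),10,1,-1);b&=Q>0
print("button",b.sum(),np.argwhere(b).mean(0),P[b].mean(0),h[b].mean(),h[170,330:400].round(3))
im=cv2.resize(c["color"][90:290,290:470,::-1],None,fx=3,fy=3,interpolation=cv2.INTER_CUBIC);cv2.imwrite("pics/crop.png",im)
E
```

```text
plate [ 0.61050889 -0.11960149  0.10667478] [-0.16018264  0.47982328  0.86261877] 0.0015092391550498177
tilt 30.38809810991075 bx [ 0.31665749 -0.94853995 -0.        ] -71.53909616011642
[[     0      0    640    400 255926]
 [   362    139      1      1      1]
 [   366    139      1      1      1]
 [   361    141      8     23     26]
 [   367    141      1      2      2]
 [   368    144      3      8      8]
 [   371    153      1      2      2]
 [   372    157      1      1      1]
 [   373    159      3      7      7]
 [   369    165     10     12     22]
 [   376    167      1      2      2]
 [   377    170      1      2      2]] [[319.4855974  199.51176512]
 [362.         139.        ]
 [366.         139.        ]
 [364.26923077 151.53846154]
 [367.         141.5       ]
 [369.125      147.5       ]
 [371.         153.5       ]
 [372.         157.        ]
 [374.         162.        ]
 [372.95454545 172.59090909]
 [376.         167.5       ]
 [377.         170.5       ]]
bar [ 0.65190137 -0.16443257  0.16254871] 0.020056547044979174 ((364.5, 152.00003051757812), (23.084627151489258, 0.9486832022666931), 71.56504821777344)
button 104 [170.02884615 339.47115385] [ 0.61875438 -0.11110752  0.11882165] 0.013232937548415284 [ 0.002  0.    -0.003  0.005  0.013  0.013  0.014  0.013  0.015  0.014
  0.012  0.016  0.016  0.012  0.015  0.012  0.004  0.01   0.005  0.001
 -0.002 -0.001  0.002 -0.002  0.002 -0.001  0.001  0.001 -0.003 -0.003
  0.001 -0.001  0.     0.002 -0.     0.002  0.011  0.009  0.011  0.017
  0.02   0.022  0.02   0.013  0.017  0.021  0.015  0.013 -0.004  0.009
  0.011  0.008  0.005 -0.003  0.002 -0.002 -0.004 -0.    -0.001 -0.002
 -0.    -0.003  0.    -0.005 -0.001 -0.002 -0.003 -0.002  0.    -0.003]
```

View pics/crop.png

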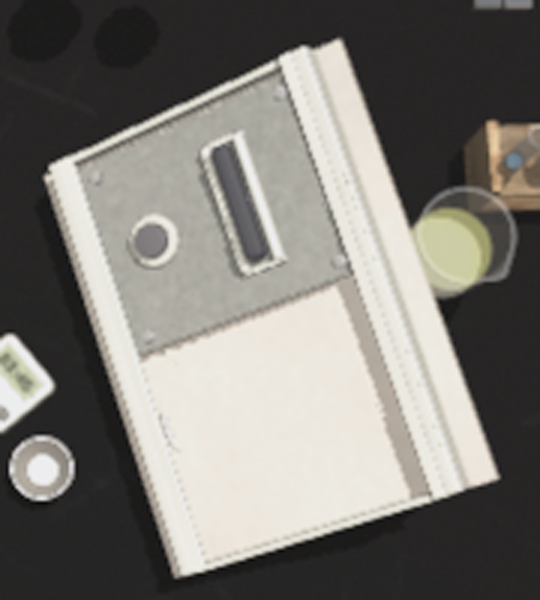

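```bash
cat >> h.py <<'E'
from scipy.spatial.transform import Rotation as Rot
yaw=np.radians(-71.6)
bx=np.array([np.cos(yaw),np.sin(yaw),0]);by=np.array([-bx[1],bx[0],0])
n=-.5*bx+np.sqrt(.75)*np.array([0,0,1]);s=np.sqrt(.75)*bx+np.array([0,0,.5])
m0=np.array([.6105,-.1196,.1067])
def ray(c,u,v,h):
    K=c["K"];T=c["world_from_camera"];d=T[:3,:3]@np.array([(u-K[0,2])/K[0,0],(v-K[1,2])/K[1,1],1]);o=T[:3,3]
    return o+d*((m0-o)@n+h)/(d@n)
def Rt(ty): return np.c_[np.cross(ty,-n),ty,-n]   # tool axes with z into the face
def go(pos,R):
    "shift in current tool axes (cm), turn rotvec (deg)"
    from cell import bot
    st=bot.get_state();R0=Rot.from_quat(np.roll(st["orientation"],-1)).as_matrix()
    print("t",st["t"],"shift cm",(R0.T@(pos-st["position"])*100).round(2),"turn deg",np.degrees(Rot.from_matrix(R0.T@R).as_rotvec()).round(1),"in target axes",(R.T@(pos-st["position"])*100).round(2))
E
python3 - <<'E'
from h import *
c=dict(np.load("top0.npz"));P=pts(c)
B=ray(c,340,170,.014);H=ray(c,370.3,156.7,.020);print("button",B,"bar",H,"diff along s,by",(H-B)@s,(H-B)@by)
print("bottle cap",P[148:152,260:266].reshape(-1,3).mean(0))
c2=dict(np.load("scene0.npz"));print("scene",ray(c2,345,207,.014),ray(c2,373,206,.020))
t=B+n*.25;print(t);go(t,Rt(by))
E
```

```text
button [ 0.61852549 -0.11227681  0.12031648] bar [ 0.63928927 -0.17727395  0.16663631] diff along s,by 0.08224735216295598 -0.0008140346758692812
bottle cap [0.65854827 0.0624692  0.14996023]
scene [ 0.61151709 -0.12248674  0.12463262] [ 0.62987859 -0.18295386  0.16803295]
[0.57906936 0.00633269 0.33682283]
t 0.1 shift cm [-55.76 -46.81 -10.02] turn deg [ 14.7 -27.5  55.2] in target axes [-65.47  20.72  26.16]
```

Call:
carry_out([
  [[0,0,0,-2.8,-2.34,-1.0,0],[0,0,0,-2.8,-2.34,-1.0,0],[0,0,0,-2.8,-2.34,-1.0,0],[0,0,0,-2.8,-2.34,-1.0,0],[0,0,0,-2.8,-2.34,-1.0,0],[0,0,0,-2.8,-2.34,-1.0,0],[0,0,0,-2.8,-2.34,-1.0,0],[0,0,0,-2.8,-2.34,-1.0,0],[0,0,0,-2.8,-2.34,-1.0,0],[0,0,0,-2.8,-2.34,-1.0,0],[0,0,0,-2.8,-2.34,0,0],[0,0,0,-2.8,-2.34,0,0],[0,0,0,-2.8,-2.34,0,0],[0,0,0,-2.8,-2.34,0,0],[0,0,0,-2.8,-2.34,0,0],[0,0,0,-2.8,-2.34,0,0],[0,0,0,-2.8,-2.34,0,0],[0,0,0,-2.8,-2.34,0,0],[0,0,0,-2.8,-2.34,0,0],[0,0,0,-2.8,-2.34,0,0]],
])

```text
t: 2.6
position: [0.5819, 0.005, 0.3363]
orientation: [-0.0, 0.131, 0.991, -0.0]
contact_force: [1.4, -0.1, 1.2]
gripper_width: 0.0003
```

Call:
carry_out([
  [[2.1,-3.93,7.9,0,0,0,0],[2.1,-3.93,7.9,0,0,0,0],[2.1,-3.93,7.9,0,0,0,0],[2.1,-3.93,7.9,0,0,0,0],[2.1,-3.93,7.9,0,0,0,0],[2.1,-3.93,7.9,0,0,0,0],[2.1,-3.93,7.9,0,0,0,0],[0,0,0,0,0,0,0],[0,0,0,0,0,0,0]],
])

```text
t: 3.72
position: [0.5815, 0.0062, 0.3365]
orientation: [0.209, 0.565, 0.784, -0.151]
contact_force: [0.6, 0.1, 0.1]
gripper_width: 0.0004
```

```bash
cat >> h.py <<'E'
B=np.array([.6185,-.112,.1195])
H=np.array([.6392,-.1765,.1660])
E
python3 - <<'E'
from h import *
from cell import bot
st=bot.get_state();print(st["position"],st["qpos"],st["contact_force"])
go(B+n*.030,Rt(by))
E
```

```text
[0.5814534  0.00615666 0.33648679] [ 0.24477744  0.25225481  1.72972305 -0.56749562  1.1783947   0.14921669] [0.56771857 0.14238288 0.14000043]
t 3.725 shift cm [ 0.08 -0.24 21.98] turn deg [ 0.1 -0.1  0.1] in target axes [ 0.13 -0.21 21.98]
```

Call:
carry_out([
  [[0,0,0,0.1,-0.2,3.2,0],[0,0,0,0,0,3.2,0],[0,0,0,0,0,3.2,0],[0,0,0,0,0,3.2,0],[0,0,0,0,0,3.2,0],[0,0,0,0,0,3.2,0],[0,0,0,0,0,2,0],[0,0,0,0,0,0,0],[0,0,0,0,0,0,0]],
])

```text
t: 4.85
position: [0.6135, -0.094, 0.1535]
orientation: [0.21, 0.566, 0.783, -0.15]
contact_force: [-0.2, 0.8, -0.3]
gripper_width: 0.0003
```

```bash
python3 - <<'E'
from h import *
from cell import bot,camera
go(B+n*.014,Rt(by))
a=camera("top")["color"][80:280,240:480];b=camera("scene")["color"][100:300,240:480]
cv2.imwrite("pics/near.png",cv2.resize(np.vstack([a,b])[...,::-1],None,fx=1.5,fy=1.5)[:600]) if 0 else cv2.imwrite("pics/near.png",cv2.resize(np.hstack([a,b])[...,::-1],(800,333),interpolation=cv2.INTER_CUBIC))
E
```

```text
t 4.85 shift cm [ 0.08 -0.1   2.48] turn deg [ 0.1 -0.  -0.1] in target axes [ 0.08 -0.09  2.48]
```

View pics/near.png

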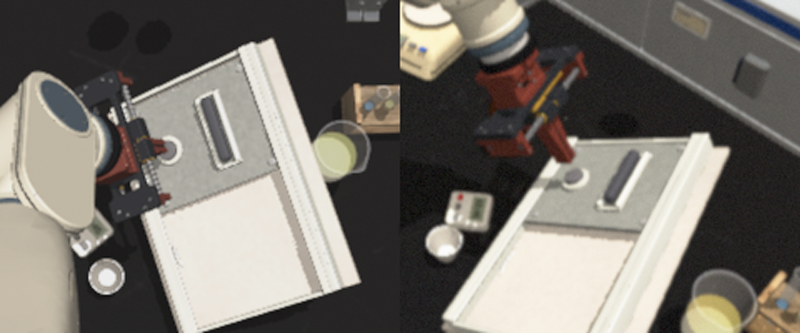

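The fingertips at about (565,155) in the right crop are just above the button at about (572,178). They line up, so I press now.

Call:
carry_out([
  [[0,0,0,0.1,-0.1,1.0,0],[0,0,0,0,0,1.0,0],[0,0,0,0,0,0.4,0],[0,0,0,0,0,0.2,0],[0,0,0,0,0,0.2,0],[0,0,0,0,0,0.15,0],[0,0,0,0,0,0,0],[0,0,0,0,0,0,0]],
])

```text
t: 5.95
position: [0.6164, -0.1075, 0.1265]
orientation: [0.21, 0.566, 0.783, -0.151]
contact_force: [-1.7, 1.1, 1.8]
gripper_width: 0.0007
```

```bash
cat >> h.py <<'E'
def barheight(c):
    "points above plate 30 mm or more near the handle: count, mean height"
    P=pts(c);e=P-H;h=(P-m0)@n
    k=(abs(e@by)<.05)&(abs(e@s)<.03)&(h>.012)&(h<.06)
    k2=(abs(e@by)<.04)&(abs(e@s)<.008)&(h<.07);return k.sum(),np.median(h[k2]),h[k].max()
E
python3 - <<'E'
from h import *
from cell import bot,camera
c=camera("scene");print(barheight(c));print(barheight(dict(np.load("scene0.npz"))));print(bot.get_state()["contact_force"]@n)
go(B+n*.014,Rt(by))
E
```

```text
(np.int64(344), np.float64(0.03392013338699398), np.float64(0.04613075450260509))
(np.int64(219), np.float64(0.01360931811568063), np.float64(0.021090355481534546))
1.8363424161807727
t 6.0 shift cm [-0.08  0.06 -0.55] turn deg [ 0.1 -0.  -0.1] in target axes [-0.08  0.06 -0.55]
```

Call:
carry_out([
  [[0,0,0,0,0,-1.0,0],[0,0,0,0,0,-3,0],[0,0,0,0,0,-5,0],[0,0,0,0,0,-5,0],[0,0,10,0,0,0,6],[0,0,10,0,0,0,6],[0,0,10,0,0,0,6],[0,0,10,0,0,0,6],[0,0,10,0,0,0,6],[0,0,10,0,0,0,6],[0,0,10,0,0,0,6],[0,0,10,0,0,0,6],[0,0,10,0,0,0,6],[0,0,0,0,0,0,6],[0,0,0,0,0,0,6]],
])

```text
t: 7.88
position: [0.5943, -0.0411, 0.2481]
orientation: [0.255, 0.953, 0.155, 0.042]
contact_force: [0.3, -0.8, -0.6]
gripper_width: 0.06
```

```bash
python3 - <<'E'
from h import *
from cell import bot,camera
print(bot.get_state()["qpos"])
go(H+n*.013,Rt(s))
for nm in("scene","top"):
    c=camera(nm);np.savez(nm+"1.npz",**c);P=pts(c);e=P-H;h=(P-m0)@n
    k=(abs(e@by)<.06)&(abs(e@s)<.04)&(h>.036)&(h<.056)
    Q=e[k];print(nm,k.sum(),"s",np.percentile(Q@s,[5,50,95]).round(4),"by",np.percentile(Q@by,[1,50,99]).round(4),"h",np.median(h[k]))
im=np.hstack([dict(np.load("top1.npz"))["color"][80:280,240:480],dict(np.load("scene1.npz"))["color"][100:300,240:480]])
cv2.imwrite("pics/pop.png",cv2.resize(im[...,::-1],(800,333),interpolation=cv2.INTER_CUBIC))
E
```

```text
[ 0.15729162  0.35830401  1.80621746 -0.63270746  0.98437021  1.76552287]
t 7.875 shift cm [-0.04  8.25 12.94] turn deg [-0.  -0.1  0.1] in target axes [-1.000e-02  8.250e+00  1.294e+01]
scene 244 s [-0.0107 -0.0014  0.003 ] by [-0.0461 -0.006   0.0405] h 0.043106390296830124
top 304 s [-0.0119 -0.0037  0.0021] by [-0.0426 -0.0002  0.0435] h 0.04483091570072965
```

View pics/pop.png

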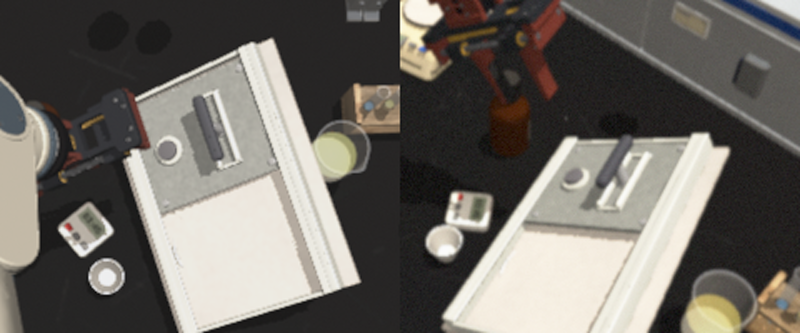

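The bar has popped out, at about (205,127) in the left crop, standing 46 mm off the plate. It sits about 3 mm lower on the slope than I first estimated, so I correct for that and go to grasp.

Call:
carry_out([
  [[0,0,0,0,2.65,0,6],[0,0,0,0,2.65,0,6],[0,0,0,0,2.65,0,6],[0,0,0,0,0,3,6],[0,0,0,0,0,3,6],[0,0,0,0,0,3,6],[0,0,0,0,0,2,6],[0,0,0,0,0,1,6],[0,0,0,0,0,0.6,6],[0,0,0,0,0,0,6],[0,0,0,0,0,0,6]],
])

```text
t: 9.35
position: [0.6362, -0.166, 0.179]
orientation: [0.255, 0.954, 0.154, 0.043]
contact_force: [0.3, -0.3, -0.6]
gripper_width: 0.0603
```

```bash
python3 - <<'E'
from h import *
from cell import bot
print(bot.get_state()["contact_force"]);go(H-.003*s+n*.013,Rt(s))
E
```

```text
[ 0.30838984 -0.26518216 -0.58255313]
t 9.35 shift cm [-0.05 -0.01  0.37] turn deg [-0.  -0.1 -0.1] in target axes [-0.04 -0.01  0.37]
```

Close gently and see where the fingers stop.

Call:
carry_out([
  [[0,0,0,0,0,0.3,6],[0,0,0,0,0,0,2.5],[0,0,0,0,0,0,2.0],[0,0,0,0,0,0,1.2],[0,0,0,0,0,0,1.2],[0,0,0,0,0,0,1.2],[0,0,0,0,0,0,1.2]],
], newtons=12)

```text
t: 10.22
position: [0.6358, -0.1667, 0.1748]
orientation: [0.254, 0.954, 0.154, 0.042]
contact_force: [-0.8, 5.4, -1.7]
gripper_width: 0.0157
```

Call:
carry_out([
  [[0,0,0,0,-0.15,0,1.2],[0,0,-5,0,0,0,1.2],[0,0,-5,0,0,0,1.2],[0,0,-5,0,0,0,1.2],[0,0,-5,0,0,0,1.2],[0,0,-5,0,0,0,1.2],[0,0,-5,0,0,0,1.2],[0,0,-5,0,0,0,1.2],[0,0,-5,0,0,0,1.2],[0,0,0,0,0,0,1.2]],
])

```text
t: 11.48
position: [0.636, -0.1666, 0.1751]
orientation: [0.254, 0.844, 0.47, -0.048]
contact_force: [-0.3, 0.3, 0.3]
gripper_width: 0.0159
```

```bash
python3 - <<'E'
from h import *
from cell import bot
st=bot.get_state();F=st["contact_force"];print("F s,by,n",F@s,F@by,F@n,"T n",st["torque"]@n,st["gripper_width"]);go(H-.003*s+n*.013,Rt(s))
E
```

```text
F s,by,n -0.19201163512806949 -0.21775931717284353 0.4591387388690646 T n 0.17095804548374507 0.01592286662304265
t 11.475 shift cm [-0.1   0.11  0.  ] turn deg [ 0.  -0.1 39.9] in target axes [-0.01  0.15  0.  ]
```

Turning freely with a small moment. Now to the stop.

Call:
carry_out([
  [[0,0,-5,0,0,0,1.2],[0,0,-5,0,0,0,1.2],[0,0,-5,0,0,0,1.2],[0,0,-5,0,0,0,1.2],[0,0,-5,0,0,0,1.2],[0,0,-5,0,0,0,1.2],[0,0,-5,0,0,0,1.2],[0,0,-5,0,0,0,1.2],[0,0,-3,0,0,0,1.2],[0,0,0,0,0,0,1.2]],
])

```text
t: 12.72
position: [0.6363, -0.1667, 0.1752]
orientation: [0.219, 0.613, 0.746, -0.137]
contact_force: [2.4, -0.7, -0.1]
gripper_width: 0.0167
```

```bash
python3 - <<'E'
from h import *
from cell import bot
st=bot.get_state();F=st["contact_force"];print("F s,by,n",F@s,F@by,F@n,"T n",st["torque"]@n,st["gripper_width"]);R=Rot.from_rotvec(n*1.4).as_matrix()@Rt(s);go(H-.003*s+n*.013,R)
go(st["position"]-by*.13,R)
E
```

```text
F s,by,n 1.1847088791142752 2.0787698499793 -0.7857047152584457 T n -0.29948222463763047 0.016675136724048665
t 12.725 shift cm [-0.13 -0.02  0.01] turn deg [ 0.1 -0.   2.5] in target axes [-0.13 -0.01  0.01]
t 12.725 shift cm [ -1.64 -12.9   -0.02] turn deg [ 0.1 -0.   2.5] in target axes [ -2.21 -12.81  -0.  ]
```

Call:
carry_out([
  [[0,0,0,-0.08,-0.6,0,1.2],[0,0,0,-0.13,-1.0,0,1.2],[0,0,0,-0.13,-1.0,0,1.2],[0,0,0,-0.13,-1.0,0,1.2],[0,0,0,-0.13,-1.0,0,1.2],[0,0,0,0,0,0,1.2]],
], newtons=20)

```text
t: 13.48
position: [0.59, -0.182, 0.1749]
orientation: [0.218, 0.613, 0.747, -0.139]
contact_force: [-2.2, -0.7, 1.7]
gripper_width: 0.0162
```

```bash
python3 - <<'E'
from h import *
from cell import bot,camera
st=bot.get_state();F=st["contact_force"];print("F s,by,n",F@s,F@by,F@n,"T n",st["torque"]@n,st["gripper_width"]);R=Rot.from_rotvec(n*1.4).as_matrix()@Rt(s)
go(np.array([.6363,-.1667,.1752])-by*.13,R)
cv2.imwrite("pics/slide.png",camera("scene")["color"][60:360,200:520,::-1])
E
```

```text
F s,by,n 0.852946696544686 -2.2802485391009766 1.4159313521475352 T n -0.4387366757852369 0.01617681235181643
t 13.475 shift cm [-1.03 -8.06 -0.  ] turn deg [-0.1 -0.   2.7] in target axes [-1.41 -8.   -0.02]
```

View pics/slide.png

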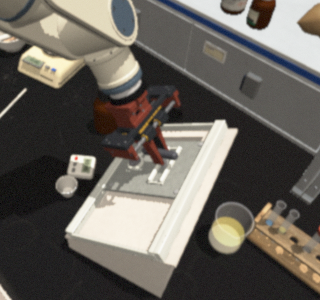

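The hatch, with its lower edge at about (130,195), is moving with the gripper. I carry on to the stop.

Call:
carry_out([
  [[0,0,0,-0.13,-1.0,0,1.2],[0,0,0,-0.13,-1.0,0,1.2],[0,0,0,-0.13,-1.0,0,1.2],[0,0,0,-0.13,-1.0,0,1.2],[0,0,0,-0.13,-1.0,0,1.2],[0,0,0,-0.13,-1.0,0,1.2],[0,0,0,-0.13,-1.0,0,1.2],[0,0,0,-0.06,-0.5,0,1.2],[0,0,0,-0.06,-0.5,0,1.2],[0,0,0,-0.04,-0.3,0,1.2],[0,0,0,0,0,0,1.2]],
])

```text
t: 14.9
position: [0.5128, -0.2075, 0.1749]
orientation: [0.219, 0.612, 0.747, -0.137]
contact_force: [2.5, 8.0, -1.6]
gripper_width: 0.0165
```

```bash
python3 - <<'E'
from h import *
from cell import bot
st=bot.get_state();F=st["contact_force"];print("F s,by,n",F@s,F@by,F@n,"T n",st["torque"]@n,st["gripper_width"]);R=Rot.from_rotvec(n*1.4).as_matrix()@Rt(s)
go(np.array([.6363,-.1667,.1752])-by*.13,R)
E
```

```text
F s,by,n -6.712984174001263 4.943714367180993 1.9795853179741474 T n -0.4287618338075167 0.016533066383512283
t 14.9 shift cm [-0.03  0.01 -0.01] turn deg [ 0.1 -0.1  2.7] in target axes [-0.03  0.01 -0.01]
```

Call:
carry_out([
  [[0,0,0,-0.02,-0.2,0,1.2],[0,0,0,-0.02,-0.2,0,1.2],[0,0,0,0,0,0,1.2]],
])

```text
t: 15.28
position: [0.5123, -0.2076, 0.1754]
orientation: [0.221, 0.612, 0.748, -0.134]
contact_force: [12.4, 12.1, -6.2]
gripper_width: 0.0164
```

```bash
python3 - <<'E'
from h import *
from cell import bot
st=bot.get_state();F=st["contact_force"];print("F s,by,n",F@s,F@by,F@n,"T n",st["torque"]@n,st["gripper_width"]);R=Rot.from_rotvec(n*1.4).as_matrix()@Rt(s)
go(np.array([.6363,-.1667,.1752])-by*.13,R)
E
```

```text
F s,by,n -9.595692005606834 15.610336990691462 -1.6025172659005658 T n -0.273119441675888 0.01644773706568499
t 15.275 shift cm [-0.    0.06  0.04] turn deg [ 0.6 -0.2  2.7] in target axes [-0.    0.06  0.03]
```

That is the hard stop: the force rose and the tool no longer moved. Now I relax the push, let go and retreat.

Call:
carry_out([
  [[0,0,0,0.02,0.2,0,1.2],[0,0,0,0.02,0.15,0,1.2],[0,0,0,0,0,0,5],[0,0,0,0,0,0,5],[0,0,0,0,0,0,5],[0,0,0,0,0,0,5],[0,0,0,0,0,-1,5],[0,0,0,0,0,-2,5],[0,0,0,0,0,-4,5],[0,0,0,0,0,-4,5],[0,0,0,0,0,-4,5],[0,0,0,0,0,-4,5],[0,0,0,0,0,-4,5],[0,0,0,0,0,0,5]],
])

```text
t: 17.02
position: [0.4764, -0.0977, 0.3781]
orientation: [0.221, 0.612, 0.747, -0.135]
contact_force: [1.1, -0.0, -1.2]
gripper_width: 0.05
```

```bash
python3 - <<'E'
from h import *
from cell import bot,camera
print(bot.get_state()["contact_force"])
for nm in("scene","top"):
    c=camera(nm);np.savez(nm+"2.npz",**c);P=pts(c);e=P-(H-.003*s-.13*by);h=(P-m0)@n
    k=(abs(e@by)<.06)&(abs(e@s)<.06)&(h>.036)&(h<.056)
    Q=np.c_[e[k]@s,e[k]@by];print(nm,k.sum(),Q.mean(0),np.median(h[k]))
    w=np.linalg.svd(Q-Q.mean(0))[2][0];print("bar angle from by, ccw deg",np.degrees(np.arctan2(-w[0],w[1]))%180)
im=np.hstack([dict(np.load("top2.npz"))["color"][80:320,220:480],dict(np.load("scene2.npz"))["color"][100:340,220:480]])
cv2.imwrite("pics/end.png",cv2.resize(im[...,::-1],(800,369),interpolation=cv2.INTER_CUBIC))
E
```

```text
[ 1.07499566 -0.00378054 -1.22272574]
scene 307 [ 0.00242774 -0.00400716] 0.043748537651655685
bar angle from by, ccw deg 80.38780111443353
top 297 [-0.00070827  0.00068578] 0.04543512155572201
bar angle from by, ccw deg 79.80785724763311
```

View pics/end.png

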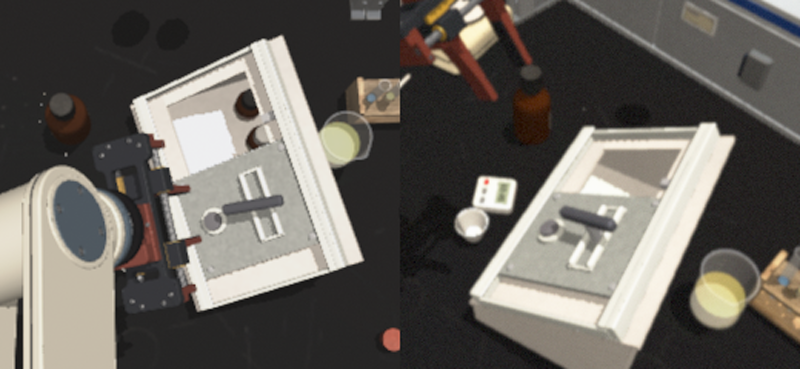

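```bash
python3 -c "
from cell import sign_off;print(sign_off())"
```

```text
the job is handed in; nothing more can be done
None
```

I opened the sample box as asked and handed the job in at about 17 s; no verdict was reported.

- **Button and handle:** I pressed the button in about 5.5 mm, and the handle popped out to about 46 mm above the hatch plate. I then gripped the bar and turned it anticlockwise to its stop. The cameras read 79.8° and 80.4° at the end, against 80.2° for a 1.4 rad turn.
- **Hatch:** I slid it 130 mm to its stop. Pushing further raised the force to about 16 N with almost no more movement. The final images agree with full opening to within about 1 mm (top camera) and 2 mm (scene camera).
- **Letting go:** I released the handle and pulled the arm back about 20 cm clear, with the wrist reading under 2 N.
- **Loose things:** In the last picture the bottle, timer, crucible and beaker all look upright where they were. I judged this by eye and did not measure their positions.
- **Disagreements:** My first estimate of the bar's position was about 3 mm too high up the slope, which I corrected before gripping. During the slide there was a sideways force of up to about 10 N, probably from a small error in my estimate of the box's angle.

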